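Put the cover-glass box away in the interlocked slide cabinet

TASK

The two-drawer slide cabinet lets only one drawer open at a time, and its left drawer has been left open. Put the small cover-glass box away in the right drawer: shut the left drawer fully, open the right one wide, set the box down in it upright (do not drop it) and let go, then shut the right drawer fully with the box inside. Leave the eraser and the bottles standing where they are.

Things in the scene. Friction and masses are not known exactly. Their poses are not given: they have to be found in the camera images.
- cabinet: grey metal slide cabinet, 190 deep x 270 wide x 76 mm high, fixed. Origin: centre of its underside; x axis points from the drawer fronts to its back, y to the left drawer. Two drawers side by side; shut, their front faces are at x = -0.107, top edges 74 mm over the desk. Interlock: while one drawer is open the other stops after about 7 mm; with the first shut within 5 mm the other is free.
- left_drawer (a joint): opening of the left drawer in m: 0 shut, 0.125 fully open; it slides out along the cabinet's -x axis against about 1 N of friction and a little damping and stays where it is left. It starts open by 0.075 to 0.115. It is crossed by five thin dividers and is not for the box.
- right_drawer (a joint): opening of the right drawer in m: 0 shut (as it starts), 0.125 fully open; it slides like the left one.
- left_drawer_handle (a point): centre of the left drawer's handle, 52 mm above the desk: a horizontal round steel bar 10 mm thick, 70 mm long along the cabinet's y, its axis 40 mm before the drawer's front face: 35 mm free between bar and face, 60 mm between its two end legs. Moves with the drawer; axes as the cabinet's.
- right_drawer_handle (a point): centre of the right drawer's handle bar, the same as the left one's.
- right_drawer_in (a point): centre of the right drawer's inner floor, 14 mm above the desk; moves with the drawer, axes as the cabinet's. The plain white tray is 157 long (x) and 98 mm wide (y) inside, walls 46 mm high over the floor; front inner wall at x = -0.078, handle bar at x = -0.135. Opened to 0.115 it is uncovered from x = -0.078 to +0.03; the rest is under the cabinet's top.
- cover_box: small cover-glass box of pale blue card with a grey lid (the lid does not open), 28 (x) x 32 (y) x 15 mm high, about 20 g, lying flat on the desk at the right of the cabinet. Origin: centre of its underside, z up. It and the eraser may lie in either of two places, one nearer the robot and one farther.
- eraser: bystander: green and white eraser, 18 x 42 x 11 mm, lying on the desk to the right; leave it alone.
- dropper_bottle: bystander: small brown dropper bottle with a white cap, 27 mm across and 70 mm high, standing on the desk at the far right; leave it alone.
- stain_bottle: bystander: yellowish bottle with a white cap, 54 mm across and 130 mm high, standing on the desk left of the cabinet; leave it alone.

How it is judged (in metres and radians):
On the way, in this order (a step that is already met when the one before it is completed fails the run):
1. the left drawer is shut (within 6 mm) (value of joint left_drawer below 0.006 m), for 0.1 s.
2. the right drawer is open by more than 70 mm (value of joint right_drawer above 0.07 m), for 0.1 s.
3. the cover-glass box lies upright on the floor of the open right drawer, let go (value of joint right_drawer above 0.04 m and x of cover_box in the frame of right_drawer_in between -0.079 and 0.079 m and y of cover_box in the frame of right_drawer_in between -0.049 and 0.049 m and z of cover_box in the frame of right_drawer_in between -0.004 and 0.006 m and angle between cover_box's own z axis and vertical below 0.2 rad and contact force between cover_box and the fingers below 0.1 N), for 0.1 s.
At the end, for the whole second after the job is handed in: Both drawers are shut to within 6 mm, and the cover-glass box lies at rest and upright (within 0.2 rad) on the floor of the right drawer (value of joint each of left_drawer, right_drawer below 0.006 m and x of cover_box in the frame of right_drawer_in between -0.079 and 0.079 m and y of cover_box in the frame of right_drawer_in between -0.049 and 0.049 m and z of cover_box in the frame of right_drawer_in between -0.004 and 0.006 m and angle between cover_box's own z axis and vertical below 0.2 rad and linear speed of cover_box below 0.02 m/s); the robot touches nothing.
It fails at once if the eraser is moved more than 30 mm (distance of eraser from where it was at the start of the episode above 0.03 m).
It fails at once if the dropper bottle is moved more than 30 mm or tipped (distance of dropper_bottle from where it was at the start of the episode above 0.03 m or angle between dropper_bottle's own z axis and vertical above 0.5 rad).
It fails at once if the stain bottle is moved more than 30 mm or tipped (distance of stain_bottle from where it was at the start of the episode above 0.03 m or angle between stain_bottle's own z axis and vertical above 0.5 rad).
It fails at once if the cover-glass box is dropped (falls free faster than 0.8 m/s, about 3 cm) (linear speed of cover_box above 0.8 m/s and contact force between cover_box and the fingers below 0.1 N).
It also fails if it takes over 67 s, if anything falls off the work surface, if the arm or the gripper's body presses on something with over 40 N, if the wrist force passes 120 N, or if a joint passes its speed limit or range.

ROBOT

A 7-joint arm with a two-finger parallel gripper is mounted at the origin on a cart in front of the work surface, level with it; the furniture and walls round the work are solid. World frame = base frame: x ahead of the robot, y to its left, z up, the work surface at z = 0. Lengths are in mm, angles in rad, forces in N, time in s.
With the tool pointing down it reaches from about 400 to 925 mm from the base axis. Payload 5.6 kg.
Tool frame: the origin (TCP) lies midway between the tips of the shut fingers; the grasp point (between the pads) lies 19 mm behind it; z points along the fingers, y is the line along which they close (so a half turn about z gives the same grasp; the last joint's range is limited). The gripper opens to 85 mm and grips with 20 to 120 N. Pads are 22 mm wide; open, the fingers measure 114 mm over their backs; the gripper's body (76 mm by 85 mm) begins 54 mm behind the grasp point. The pads swing forward as they close: fully open they stand 13 mm farther back than shut.
Start: joints at [-1.314, 0.468, -0.012, 1.603, 0.006, 1.071, -0.056], TCP at [192.005, 621.001, 231.29] pointing down, gripper open.
Joint ranges: [-2.53, 2.53], [-0.31, 2.02], [-1.57, 1.55], [0.28, 2.44], [-1.29, 4.43], [0.15, 1.84], [-2.92, 2.92]. Speed limits (rad/s): [2.57, 2.57, 3.14, 3.14, 3.14, 3.14, 3.14].

INTERFACE

Orientations are given as a 3x3 rotation matrix whose columns are the frame's x, y, z axes.
In Python, from rig import telemetry, camera, bot, recognise, trace, pinpoint gives the robot as it stands. The module is installed in compiled form; this text tells all that it offers.
- The arm moves only by the tool move_arm, never from a script. Its arguments are lists of equal length, an entry for each row: "dp": the shift along the tool's x, y, z in mm, a list of three; "rot": the turn, a rotation vector about the tool's x, y, z in rad, a list of three; "grip": the finger opening in mm, from 0 to 85.4. In form: {"dp": [[tx, ty, tz], ...], "rot": [[wx, wy, wz], ...], "grip": [grip, ...]}. A call has exactly 8 rows; each row shifts and turns the commanded pose from where the row before left it, along the tool's axes as they then stand; what a row does not reach is not made up. A row lasts 1/12 s, in which the tool goes at most 41.7 mm and 7.16 degrees, less where a joint would pass 70% of its speed; a pose out of reach is approached as far as the arm can. A call is refused whole if a number of a shift passes 41.7 or a number of a turn 0.125, either way. A call with a gripper value outside its range is refused whole. The fingers move at their own pace and stop on an object; "squeeze" is the grip in N (left out, the last holds). Time passes only in rows, so rows that do not move let the fingers close, or fill a call up. It gives the time, the measured TCP pose, the force and the opening at its end, in the units of the state.
- telemetry.sense(): the state, without advancing time (a new reading comes with each control period).
- camera(name): name is "scene" or "top"; returns a dict with "img" (384x512x3 uint8, red, green, blue), "camera_matrix" (3x3 intrinsics, pixels), "distortion" ([k1, k2, p1, p2, k3] as OpenCV has them; the pictures are not rectified), "camera_from_world" (4x4, takes a point from world to camera coordinates). Camera axes: x right, y up, looking along -z (the intrinsics and any distortion apply to the point x, -y, -z); pixel columns grow to the right and rows downward; lengths in mm; the calibration is good to about 2 mm. A picture is of the moment at which its call begins. There is no depth.
- bot.sign_off(): hands the job in, once; it reports no verdict.
Trained networks look in the newest picture that a camera, given by its name, has taken for a name from the list of things; names that differ only in an ending like _2 or _b are one class to them, and where a whole thing is asked for, a point or a joint stands for the part that bears it (a point fixed in the world has none). Each returns a list of dicts, best first, with "p" (0 to 1); they miss things now and then, are a little off and sometimes report something else, mostly with a low value. They report only what shows in the picture. A call takes as long as a camera call.
- recognise(camera, thing): "xy" ([column, row] in pixels, amid what is visible of it).
- trace(camera, thing): "region" (384x512 bool, what is visible of it) and "xy" ([column, row] in pixels, amid what is visible of it).
- pinpoint(camera, thing): "xy" ([column, row] in pixels: a listed point, or the origin of a listed thing).
The state is a dict: "time": time; "joints": joint angles; "qd": joint speeds; "tau": joint torques, N m; "position": TCP position; "eef_rot": TCP orientation; "ft_force": force on the tool from outside, world axes, zero at the start; "wrist_torque": the same for the moment, N m; "width": finger opening in mm.
Only numpy, scipy, OpenCV 4.12 (cv2) and the standard library are available. Lean on these libraries where they do the work, as an engineer would, in place of code of your own. Each camera call takes 0.05 s, during which the arm holds its last target. There are 200 camera calls.

## Working session

There is one attempt and no reset: what is moved stays moved. The work goes in short steps, Python scripts to look and compute and a tool call to move; the robot and the scene stay as the last step left them, time stands still between calls to the robot, and variables do not carry over. Pictures are saved under pics/ and viewed, on a budget of 10 in all, crops included, one or two more only if the job needs it, and the job is handed in when it is done.

Besides the shell and the picture viewer there is one more tool, called after "Emit:" in YAML: its name, and indented under it one key for each argument. move_arm: Moves the arm, as the interface text tells. Its arguments: {"type":"object","properties":{"dp":{"type":"array"},"rot":{"type":"array"},"grip":{"type":"array"},"squeeze":{"type":"number"}},"required":["dp","rot","grip"]}

```bash
mkdir -p pics; cat > h.py <<'E'
import numpy as np, cv2
from rig import telemetry, camera, bot, recognise, trace, pinpoint
def ray(c,xy):
    K=np.array(c["camera_matrix"]);d=np.array(c["distortion"]);T=np.array(c["camera_from_world"])
    n=cv2.undistortPoints(np.array([[xy]],float),K,d)[0,0]
    R=T[:3,:3];o=-R.T@T[:3,3]
    return o,R.T@np.array([n[0],-n[1],-1.])
def at(c,xy,z):
    o,v=ray(c,xy);return (o+v*(z-o[2])/v[2]).round(1)
def proj(c,P):
    T=np.array(c["camera_from_world"]);p=T[:3,:3]@np.array(P,float)+T[:3,3]
    q=np.array([p[0],-p[1],-p[2]])
    return cv2.projectPoints(q[None],np.zeros(3),np.zeros(3),np.array(c["camera_matrix"]),np.array(c["distortion"]))[0].ravel()
def save(c,n):cv2.imwrite(f"pics/{n}.png",c["img"][:,:,::-1])
E
python3 - <<'E'
from h import *
C={n:camera(n) for n in("scene","top")}
cv2.imwrite("pics/a.png",np.vstack([cv2.resize(C[n]["img"],(400,300)) for n in C])[:,:,::-1]) if 0 else [save(C[n],n+"0") for n in C]
for n in C:
    print(n,"cam at",ray(C[n],(256,192))[0].round())
    for t,z in(("cabinet",0),("left_drawer_handle",52),("right_drawer_handle",52),("right_drawer_in",14),("cover_box",0),("eraser",0),("dropper_bottle",0),("stain_bottle",0)):
        print(t,[(np.round(r["xy"]).tolist(),round(r["p"],2),at(C[n],r["xy"],z).tolist()) for r in pinpoint(n,t)[:2]])
s=telemetry.sense();print(s["time"],s["position"],np.round(s["eef_rot"],3).tolist())
E
```

```text
scene cam at [  37. -799.  846.]
cabinet [([276.0, 182.0], 0.78, [721.5, 61.4, 0.0])]
left_drawer_handle [([207.0, 189.0], 0.69, [485.7, 87.1, 52.0])]
right_drawer_handle [([258.0, 200.0], 0.67, [584.3, -34.8, 52.0])]
right_drawer_in []
cover_box [([236.0, 291.0], 0.54, [385.5, -241.8, 0.0])]
eraser [([293.0, 274.0], 0.69, [535.7, -271.9, 0.0])]
dropper_bottle [([337.0, 250.0], 0.51, [687.3, -268.7, 0.0])]
stain_bottle [([230.0, 148.0], 0.62, [695.6, 306.5, 0.0])]
top cam at [ 358.   17. 1303.]
cabinet [([239.0, 141.0], 0.76, [732.4, 52.3, 0.0])]
left_drawer_handle [([225.0, 225.0], 0.72, [475.6, 82.6, 52.0])]
right_drawer_handle [([269.0, 187.0], 0.89, [585.6, -37.8, 52.0])]
right_drawer_in []
cover_box []
eraser [([346.0, 211.0], 0.44, [530.8, -264.4, 0.0])]
dropper_bottle []
stain_bottle [([151.0, 156.0], 0.94, [677.9, 311.2, 0.0])]
0.9 [192.01460935 620.99851864 231.30834325] [[-0.955, 0.295, 0.0], [0.295, 0.955, 0.0], [-0.0, 0.0, -1.0]]
```

View pics/scene0.png

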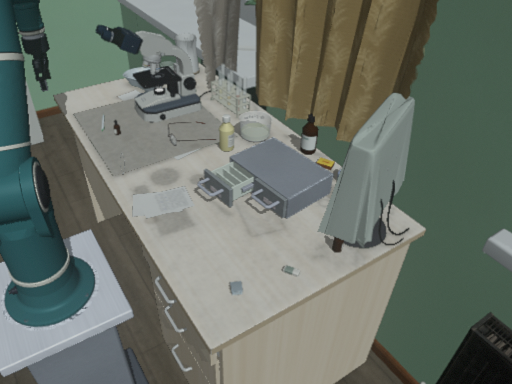

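View pics/top0.png

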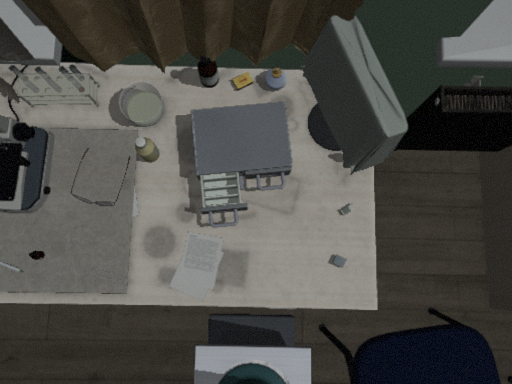

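The left drawer is open with its handle at top (224,220), and the right handle is at top (268,183). The blue-grey box is at top (338,261) and scene (236,287). The eraser is at top (344,210), and a tall hood stands right of the cabinet. Next I'll measure these more closely.

```bash
python3 - <<'E'
from h import *
C={n:camera(n) for n in("scene","top")}
c=C["top"]
print("corners",[at(c,p,76).tolist() for p in((192,110),(285,103),(290,168),(197,176))])
for n in C:
    for t,z in(("cover_box",15),("eraser",11),("right_drawer_handle",52),("left_drawer_handle",52),("cabinet",76),("dropper_bottle",70)):
        for r in trace(n,t)[:2]:
            m=r["region"].astype(np.uint8);k=max(cv2.findContours(m,0,2)[0],key=cv2.contourArea)
            b=cv2.boxPoints(cv2.minAreaRect(k))
            print(n,t,round(r["p"],2),m.sum(),np.round(r["xy"]),at(C[n],r["xy"],z),[at(C[n],q,z)[:2].tolist() for q in b])
t=C["top"]["img"];s=C["scene"]["img"]
a=cv2.resize(t[190:280,300:390],(400,400),interpolation=2);b=cv2.resize(s[230:320,215:305],(400,400),interpolation=2)
d=cv2.resize(t[95:235,180:320],(400,400),interpolation=2)
cv2.imwrite("pics/crop1.png",cv2.resize(np.hstack([a,d]),(800,400))[:,:,::-1])
E
```

```text
corners [[797.2, 185.6, 76.0], [825.5, -77.7, 76.0], [636.4, -93.8, 76.0], [607.1, 163.5, 76.0]]
scene cover_box 0.73 163 [237. 288.] [ 384.7 -245.6   15. ] [[378.7, -219.1], [405.5, -229.7], [387.2, -267.6], [361.3, -257.2]]
scene eraser 0.65 118 [292. 272.] [ 532.3 -272.3   11. ] [[510.3, -256.6], [530.4, -241.4], [550.9, -278.2], [530.7, -292.5]]
scene right_drawer_handle 0.92 756 [267. 196.] [618.3 -33.   52. ] [[566.7, 7.6], [641.8, 59.5], [667.3, -92.5], [595.7, -134.0]]
scene left_drawer_handle 0.64 1593 [228. 182.] [555.   83.7  52. ] [[454.3, 110.9], [599.3, 252.8], [654.9, 63.4], [513.4, -50.2]]
scene cabinet 0.91 6165 [269. 178.] [654.6  11.1  76. ] [[447.3, 86.7], [757.3, 380.7], [845.5, -83.4], [562.1, -253.1]]
top eraser 0.67 55 [348. 212.] [ 526.3 -266.6   11. ] [[534.3, -249.1], [550.2, -279.3], [537.5, -285.5], [521.6, -255.3]]
top right_drawer_handle 0.77 564 [270. 174.] [621.8 -38.1  52. ] [[632.4, 32.3], [648.7, -98.1], [587.6, -104.4], [571.6, 25.0]]
top left_drawer_handle 0.73 1781 [223. 198.] [551.6  91.3  52. ] [[620.7, 158.1], [630.3, 33.5], [478.8, 22.1], [469.8, 144.3]]
top cabinet 0.74 8596 [235. 145.] [697.2  62.2  76. ] [[797.8, 192.2], [833.9, -77.9], [495.1, -114.1], [463.1, 144.9]]
top dropper_bottle 0.7 1810 [223. 195.] [557.8  89.5  70. ] [[620.0, 153.6], [623.3, 25.6], [472.5, 21.9], [469.7, 147.2]]
top dropper_bottle 0.57 111 [339. 260.] [ 385.9 -228.5   70. ] [[379.8, -209.3], [404.7, -222.0], [392.0, -248.8], [367.2, -236.1]]
```

View pics/crop1.png

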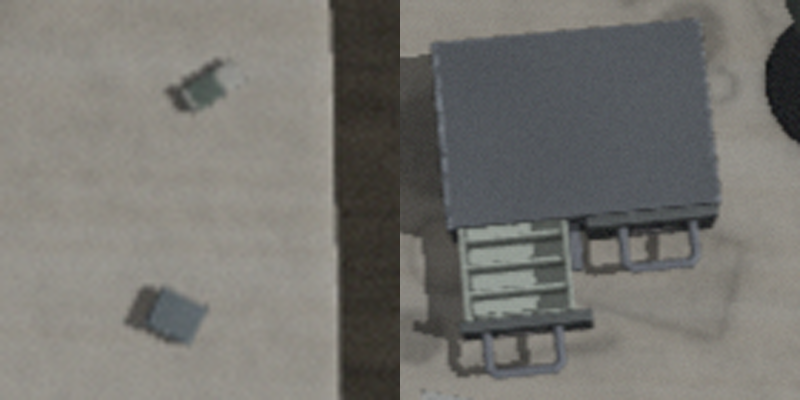

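```bash
cat >> h.py <<'E'
from scipy.spatial.transform import Rotation as Ro
import json
def plan(P,yaw,n,start=None):
    """rows from measured pose to TCP P, tool down, tool y at world angle yaw (mod pi)"""
    s=telemetry.sense();p=np.array(s["position"],float);R=Ro.from_matrix(s["eef_rot"])
    if start is not None:p,R=start
    y0=R.as_matrix()[:,1];a=np.arctan2(y0[1],y0[0]);e=(yaw-a+np.pi/2)%np.pi-np.pi/2;b=a+e
    y=np.array([np.cos(b),np.sin(b),0]);z=np.array([0,0,-1.]);G=Ro.from_matrix(np.c_[np.cross(y,z),y,z])
    P=np.array(P,float);dps=[];rs=[]
    for i in range(n):
        t=(P-p)/(n-i);w=(R.inv()*G).as_rotvec()/(n-i)
        d=np.round(R.inv().apply(t),1);w=np.round(w,3)
        dps.append(d.tolist());rs.append(w.tolist());p=p+R.apply(d);R=R*Ro.from_rotvec(w)
    for k in range(0,n,8):print(json.dumps(dps[k:k+8]),"\n ",json.dumps(rs[k:k+8]))
    return p,R
E
python3 - <<'E'
from h import *
a=plan((479,84,130),.105,16)
a=plan((479,84,33),.105,8,a)
C=camera("top")
print(at(C,(339,260),15))
E
```

```text
[[-27.1, -26.8, 6.3], [-28.9, -24.7, 6.3], [-30.7, -22.5, 6.3], [-32.2, -20.3, 6.3], [-33.6, -17.8, 6.3], [-34.8, -15.3, 6.3], [-35.8, -12.8, 6.3], [-36.7, -10.1, 6.4]] 
  [[0.0, 0.0, 0.073], [0.0, 0.0, 0.073], [0.0, 0.0, 0.073], [0.0, 0.0, 0.073], [0.0, 0.0, 0.073], [0.0, 0.0, 0.073], [0.0, 0.0, 0.073], [0.0, 0.0, 0.073]]
[[-37.3, -7.4, 6.3], [-37.8, -4.7, 6.4], [-38.0, -1.9, 6.3], [-38.1, 0.9, 6.4], [-37.9, 3.6, 6.3], [-37.5, 6.4, 6.4], [-37.0, 9.1, 6.3], [-36.2, 11.6, 6.4]] 
  [[0.0, 0.0, 0.073], [0.0, 0.0, 0.073], [0.0, 0.0, 0.073], [0.0, 0.0, 0.073], [0.0, 0.0, 0.072], [0.0, 0.0, 0.073], [0.0, 0.0, 0.072], [0.0, 0.0, 0.073]]
[[0.0, 0.0, 12.1], [0.0, 0.0, 12.1], [0.0, 0.0, 12.1], [0.0, 0.0, 12.1], [0.0, 0.0, 12.1], [0.0, 0.0, 12.2], [0.0, 0.0, 12.1], [0.0, 0.0, 12.2]] 
  [[0.0, 0.0, -0.0], [0.0, 0.0, -0.0], [0.0, 0.0, -0.0], [0.0, 0.0, -0.0], [0.0, 0.0, -0.0], [0.0, 0.0, -0.0], [0.0, 0.0, -0.0], [0.0, 0.0, -0.0]]
[ 388.  -239.8   15. ]
```

Emit:
move_arm:
  dp:
    - [-27,-27,6.3]
    - [-29,-24.5,6.3]
    - [-30.5,-22.5,6.3]
    - [-32,-20.5,6.3]
    - [-33.5,-18,6.3]
    - [-35,-15.5,6.3]
    - [-36,-13,6.3]
    - [-36.5,-10,6.3]
  rot:
    - [0,0,0.073]
    - [0,0,0.073]
    - [0,0,0.073]
    - [0,0,0.073]
    - [0,0,0.073]
    - [0,0,0.073]
    - [0,0,0.073]
    - [0,0,0.073]
  grip: [36,36,36,36,36,36,36,36]

```text
time: 2.32
position: [335.5, 350.5, 181.0]
eef_rot: [[-0.631, 0.775, 0.0], [0.775, 0.631, 0.001], [0.0, 0.001, -1.0]]
ft_force: [0.7, 0.5, 0.4]
width: 36.1
```

Emit:
move_arm:
  dp:
    - [-37.3,-7.4,6.3]
    - [-38,-4.7,6.3]
    - [-38,-2,6.3]
    - [-38,1,6.3]
    - [-38,3.6,6.3]
    - [-37.5,6.4,6.3]
    - [-37,9,6.3]
    - [-36,11.5,6.3]
  rot:
    - [0,0,0.073]
    - [0,0,0.073]
    - [0,0,0.073]
    - [0,0,0.073]
    - [0,0,0.073]
    - [0,0,0.073]
    - [0,0,0.072]
    - [0,0,0.073]
  grip: [36,36,36,36,36,36,36,36]

```text
time: 2.98
position: [479.0, 81.9, 130.6]
eef_rot: [[-0.1, 0.995, 0.001], [0.995, 0.1, 0.0], [0.0, 0.001, -1.0]]
ft_force: [0.4, -0.2, 0.1]
width: 36.1
```

```bash
python3 - <<'E'
from h import *
C={n:camera(n) for n in("scene","top")}
s=telemetry.sense();print(s["time"],s["position"],s["width"],s["joints"])
for n in C:
    for t in("left_drawer_handle","right_drawer_handle"):
        print(n,t,[(np.round(r["xy"]).tolist(),round(r["p"],2),at(C[n],r["xy"],52).tolist()) for r in pinpoint(n,t)[:2]])
t=C["top"]["img"];s_=C["scene"]["img"]
cv2.imwrite("pics/b.png",np.hstack([cv2.resize(t[150:250,180:280],(400,400)),cv2.resize(s_[130:230,170:270],(400,400))])[:,:,::-1])
plan((479,84,33),.105,8)
E
```

```text
3.0833 [480.33637067  77.21219874 130.33600166] 36.0792165052621 [-0.58728861  0.34919116  0.42485041  2.10327007 -0.20861785  0.72778498
  0.0640636 ]
scene left_drawer_handle [([207.0, 186.0], 0.56, [492.2, 96.0, 52.0])]
scene right_drawer_handle [([259.0, 198.0], 0.8, [593.7, -28.5, 52.0])]
top left_drawer_handle []
top right_drawer_handle [([270.0, 188.0], 0.87, [583.7, -40.7, 52.0])]
[[-0.1, 0.1, 12.2], [-0.1, 0.2, 12.2], [-0.1, 0.1, 12.2], [-0.1, 0.2, 12.2], [-0.1, 0.1, 12.2], [-0.1, 0.2, 12.2], [-0.1, 0.1, 12.2], [-0.2, 0.2, 12.1]] 
  [[-0.0, -0.0, 0.0], [-0.0, -0.0, 0.0], [-0.0, -0.0, 0.0], [-0.0, -0.0, 0.0], [-0.0, -0.0, 0.0], [-0.0, -0.0, 0.0], [-0.0, -0.0, 0.001], [-0.0, -0.001, 0.0]]
```

View pics/b.png

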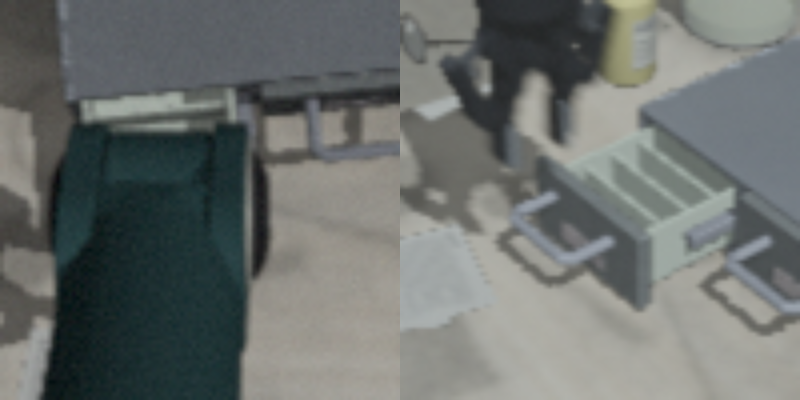

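The fingers straddle the left bar (scene about (205,188)). I'll descend and grip it.

Emit:
move_arm:
  dp:
    - [0,0,12]
    - [0,0,12]
    - [0,0,12]
    - [0,0,12]
    - [0,0,12]
    - [0,0,12]
    - [0,0,12]
    - [0,0,13]
  rot:
    - [0,0,0]
    - [0,0,0]
    - [0,0,0]
    - [0,0,0]
    - [0,0,0]
    - [0,0,0]
    - [0,0,0]
    - [0,0,0]
  grip: [36,36,36,36,36,36,36,36]

```text
time: 3.95
position: [477.9, 85.7, 33.3]
eef_rot: [[-0.108, 0.994, 0.001], [0.994, 0.108, 0.001], [0.001, 0.001, -1.0]]
ft_force: [-0.6, -0.0, 1.3]
width: 36.0
```

Emit:
move_arm:
  dp:
    - [0,0,0]
    - [0,0,0]
    - [0,0,0]
    - [0,0,0]
    - [0,0,0]
    - [0,0,0]
    - [0,0,0]
    - [0,0,0]
  rot:
    - [0,0,0]
    - [0,0,0]
    - [0,0,0]
    - [0,0,0]
    - [0,0,0]
    - [0,0,0]
    - [0,0,0]
    - [0,0,0]
  grip: [0,0,0,0,0,0,0,0]
  squeeze: 25

```text
time: 4.62
position: [477.9, 84.6, 33.7]
eef_rot: [[-0.105, 0.994, -0.0], [0.994, 0.105, 0.001], [0.001, -0.0, -1.0]]
ft_force: [-1.0, 5.0, -3.7]
width: 9.1
```

Emit:
move_arm:
  dp:
    - [0,5,0]
    - [0,10,0]
    - [0,12,0]
    - [0,12,0]
    - [0,12,0]
    - [0,12,0]
    - [0,12,0]
    - [0,8,0]
  rot:
    - [0,0,0]
    - [0,0,0]
    - [0,0,0]
    - [0,0,0]
    - [0,0,0]
    - [0,0,0]
    - [0,0,0]
    - [0,0,0]
  grip: [0,0,0,0,0,0,0,0]

```text
time: 5.28
position: [561.0, 94.9, 33.7]
eef_rot: [[-0.106, 0.994, -0.001], [0.994, 0.106, 0.003], [0.003, -0.0, -1.0]]
ft_force: [-2.6, 8.1, -0.8]
width: 9.0
```

```bash
python3 - <<'E'
from h import *
C=camera("scene");s=telemetry.sense();print(s["time"],s["position"],s["width"],s["ft_force"])
cv2.imwrite("pics/c.png",cv2.resize(C["img"][120:240,180:340],(800,600))[:,:,::-1])
E
```

```text
5.3333 [562.5482156   95.14053759  33.83169816] 8.68497895382937 [ 2.39223079  8.1043645  -6.24145656]
```

View pics/c.png

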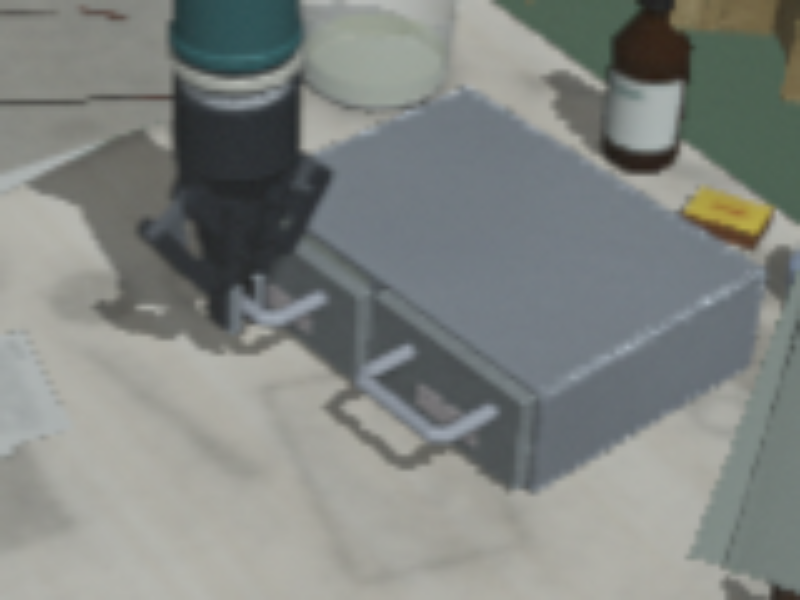

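The left drawer is about 10 mm from shut, with the fingers on the middle of its bar. I'll finish with small steps.

Emit:
move_arm:
  dp:
    - [0,2,0]
    - [0,2,0]
    - [0,2,0]
    - [0,2,0]
    - [0,1,0]
    - [0,1,0]
    - [0,0,0]
    - [0,0,0]
  rot:
    - [0,0,0]
    - [0,0,0]
    - [0,0,0]
    - [0,0,0]
    - [0,0,0]
    - [0,0,0]
    - [0,0,0]
    - [0,0,0]
  grip: [0,0,0,0,0,0,0,0]

```text
time: 6.0
position: [568.6, 95.9, 33.7]
eef_rot: [[-0.106, 0.994, -0.004], [0.994, 0.106, 0.003], [0.003, -0.004, -1.0]]
ft_force: [-5.6, 8.4, 2.6]
width: 9.0
```

Emit:
move_arm:
  dp:
    - [0,1,0]
    - [0,1,0]
    - [0,1,0]
    - [0,0,0]
    - [0,0,0]
    - [0,0,0]
    - [0,0,0]
    - [0,0,0]
  rot:
    - [0,0,0]
    - [0,0,0]
    - [0,0,0]
    - [0,0,0]
    - [0,0,0]
    - [0,0,0]
    - [0,0,0]
    - [0,0,0]
  grip: [0,0,0,0,0,0,0,0]

```text
time: 6.67
position: [568.5, 95.9, 33.6]
eef_rot: [[-0.106, 0.994, -0.011], [0.994, 0.106, 0.003], [0.004, -0.01, -1.0]]
ft_force: [-14.0, 5.9, 9.6]
width: 9.0
```

The hard stop shows the left drawer is shut. I'll release, rise and go to the right handle at about (582,-35).

Emit:
move_arm:
  dp:
    - [0,-2,0]
    - [0,-1,0]
    - [0,0,0]
    - [0,0,0]
    - [0,0,0]
    - [0,0,-15]
    - [0,0,-30]
    - [0,0,-32]
  rot:
    - [0,0,0]
    - [0,0,0]
    - [0,0,0]
    - [0,0,0]
    - [0,0,0]
    - [0,0,0]
    - [0,0,0]
    - [0,0,0]
  grip: [34,34,34,34,34,34,34,34]

```text
time: 7.33
position: [569.7, 92.4, 110.1]
eef_rot: [[-0.103, 0.995, -0.003], [0.995, 0.103, -0.002], [-0.001, -0.003, -1.0]]
ft_force: [1.5, -0.2, 0.1]
width: 33.9
```

```bash
python3 - <<'E'
from h import *
C={n:camera(n) for n in("scene","top")}
s=telemetry.sense();print(s["time"],s["position"],s["width"])
for n in C:
    for t in("left_drawer_handle","right_drawer_handle"):
        print(n,t,[(np.round(r["xy"]).tolist(),round(r["p"],2),at(C[n],r["xy"],52).tolist()) for r in pinpoint(n,t)[:2]])
a=plan((582,-35,110),.105,8)
E
```

```text
7.4333 [574.46519316  93.13466209 115.29534286] 33.85960539021363
scene left_drawer_handle [([231.0, 178.0], 0.74, [572.8, 94.5, 52.0])]
scene right_drawer_handle [([336.0, 250.0], 0.71, [644.7, -300.1, 52.0]), ([258.0, 201.0], 0.68, [584.0, -36.7, 52.0])]
top left_drawer_handle []
top right_drawer_handle [([271.0, 189.0], 0.94, [580.6, -44.1, 52.0])]
[[-16.1, -0.2, -0.0], [-16.1, -0.2, -0.0], [-16.1, -0.1, -0.1], [-16.0, -0.2, -0.0], [-16.1, -0.1, -0.1], [-16.0, -0.2, -0.0], [-16.1, -0.1, -0.1], [-16.0, -0.2, -0.0]] 
  [[-0.0, 0.0, -0.0], [-0.0, 0.0, -0.0], [-0.0, 0.0, -0.0], [-0.0, 0.0, -0.0], [-0.0, 0.0, -0.0], [-0.0, 0.0, -0.0], [-0.001, 0.0, -0.001], [-0.0, 0.0, -0.0]]
```

Emit:
move_arm:
  dp:
    - [-16,0,0]
    - [-16,0,0]
    - [-16,0,0]
    - [-16,0,0]
    - [-16,0,0]
    - [-16,0,0]
    - [-16,0,0]
    - [-16,0,0]
  rot:
    - [0,0,0]
    - [0,0,0]
    - [0,0,0]
    - [0,0,0]
    - [0,0,0]
    - [0,0,0]
    - [0,0,0]
    - [0,0,0]
  grip: [34,34,34,34,34,34,34,34]

```text
time: 8.3
position: [582.9, -35.1, 108.8]
eef_rot: [[-0.104, 0.995, -0.003], [0.995, 0.104, -0.0], [-0.0, -0.003, -1.0]]
ft_force: [0.8, -0.5, -0.0]
width: 34.3
```

Emit:
move_arm:
  dp:
    - [0,0,0]
    - [0,0,0]
    - [0,0,13]
    - [0,0,13]
    - [0,0,13]
    - [0,0,13]
    - [0,0,13]
    - [0,0,13]
  rot:
    - [0,0,0]
    - [0,0,0]
    - [0,0,0]
    - [0,0,0]
    - [0,0,0]
    - [0,0,0]
    - [0,0,0]
    - [0,0,0]
  grip: [34,34,34,34,34,34,34,34]

```text
time: 8.97
position: [583.4, -33.8, 30.6]
eef_rot: [[-0.104, 0.995, -0.001], [0.995, 0.104, -0.0], [0.0, -0.001, -1.0]]
ft_force: [-0.2, 0.9, -0.4]
width: 34.1
```

Emit:
move_arm:
  dp:
    - [0,0,0]
    - [0,0,0]
    - [0,0,0]
    - [0,0,0]
    - [0,0,0]
    - [0,0,0]
    - [0,0,0]
    - [0,0,0]
  rot:
    - [0,0,0]
    - [0,0,0]
    - [0,0,0]
    - [0,0,0]
    - [0,0,0]
    - [0,0,0]
    - [0,0,0]
    - [0,0,0]
  grip: [0,0,0,0,0,0,0,0]
  squeeze: 25

```text
time: 9.63
position: [582.9, -34.3, 31.7]
eef_rot: [[-0.104, 0.995, -0.002], [0.995, 0.104, -0.0], [-0.0, -0.002, -1.0]]
ft_force: [0.9, -1.5, -15.4]
width: 8.8
```

Emit:
move_arm:
  dp:
    - [0,-5,0]
    - [0,-10,0]
    - [0,-12,0]
    - [0,-12,0]
    - [0,-12,0]
    - [0,-12,0]
    - [0,-12,0]
    - [0,-12,0]
  rot:
    - [0,0,0]
    - [0,0,0]
    - [0,0,0]
    - [0,0,0]
    - [0,0,0]
    - [0,0,0]
    - [0,0,0]
    - [0,0,0]
  grip: [0,0,0,0,0,0,0,0]

```text
time: 10.3
position: [495.6, -45.1, 31.8]
eef_rot: [[-0.102, 0.995, -0.001], [0.995, 0.102, -0.002], [-0.002, -0.001, -1.0]]
ft_force: [2.3, -6.2, -24.7]
width: 8.9
```

Emit:
move_arm:
  dp:
    - [0,-12,0]
    - [0,-10,0]
    - [0,-4,0]
    - [0,0,0]
    - [0,0,0]
    - [0,0,0]
    - [0,0,0]
    - [0,0,0]
  rot:
    - [0,0,0]
    - [0,0,0]
    - [0,0,0]
    - [0,0,0]
    - [0,0,0]
    - [0,0,0]
    - [0,0,0]
    - [0,0,0]
  grip: [0,0,0,0,0,0,0,0]

```text
time: 10.97
position: [469.4, -48.3, 31.8]
eef_rot: [[-0.102, 0.995, -0.003], [0.995, 0.102, -0.002], [-0.002, -0.003, -1.0]]
ft_force: [-0.4, -8.0, -23.1]
width: 9.2
```

Emit:
move_arm:
  dp:
    - [0,0,0]
    - [0,0,0]
    - [0,0,0]
    - [0,0,0]
    - [0,0,-10]
    - [0,0,-30]
    - [0,0,-40]
    - [0,0,-40]
  rot:
    - [0,0,0]
    - [0,0,0]
    - [0,0,0]
    - [0,0,0]
    - [0,0,0]
    - [0,0,0]
    - [0,0,0]
    - [0,0,0]
  grip: [34,34,34,34,34,34,34,34]

```text
time: 11.63
position: [470.8, -46.0, 154.3]
eef_rot: [[-0.103, 0.995, -0.001], [0.995, 0.103, -0.0], [-0.0, -0.002, -1.0]]
ft_force: [1.4, 0.4, 0.9]
width: 33.8
```

```bash
python3 - <<'E'
from h import *
C={n:camera(n) for n in("scene","top")}
s=telemetry.sense();print(s["time"],s["position"],s["width"],s["joints"])
for n in C:
    for t,z in(("right_drawer_handle",52),("right_drawer_in",14),("cover_box",0)):
        print(n,t,[(np.round(r["xy"]).tolist(),round(r["p"],2),at(C[n],r["xy"],z).tolist()) for r in pinpoint(n,t)[:2]])
    for r in trace(n,"cover_box")[:2]:
        k=max(cv2.findContours(r["region"].astype(np.uint8),0,2)[0],key=cv2.contourArea)
        print(n,round(r["p"],2),np.round(r["xy"]),at(C[n],r["xy"],12),[at(C[n],q,12)[:2].tolist() for q in cv2.boxPoints(cv2.minAreaRect(k))])
t=C["top"]["img"];q=C["scene"]["img"]
a=cv2.resize(t[235:285,310:360],(400,400),interpolation=cv2.INTER_CUBIC);b=cv2.resize(q[130:250,200:320],(400,400),interpolation=cv2.INTER_CUBIC)
cv2.imwrite("pics/d.png",np.hstack([a,b])[:,:,::-1])
a=plan((386,-242,110),-.42,16);a=plan((386,-242,6),-.42,8,a)
E
```

```text
11.7333 [475.8273273  -46.11223936 159.042503  ] 33.934999289160245 [-0.37160749  0.28194236  0.46571558  2.11176508 -0.18387894  0.77252902
  0.31263545]
scene right_drawer_handle [([222.0, 217.0], 0.88, [461.6, -43.3, 52.0])]
scene right_drawer_in [([262.0, 209.0], 0.65, [599.0, -35.8, 14.0])]
scene cover_box [([234.0, 289.0], 0.42, [383.0, -234.2, 0.0])]
scene 0.52 [238. 290.] [ 385.5 -247.5   12. ] [[379.5, -217.3], [406.4, -227.9], [387.3, -267.4], [361.3, -256.9]]
top right_drawer_handle []
top right_drawer_in [([268.0, 185.0], 0.96, [597.1, -36.2, 14.0])]
top cover_box [([340.0, 260.0], 0.4, [388.4, -246.4, 0.0])]
[[-11.6, -6.5, 2.6], [-11.8, -6.1, 2.6], [-12.0, -5.8, 2.6], [-12.2, -5.4, 2.6], [-12.4, -4.9, 2.6], [-12.6, -4.5, 2.6], [-12.7, -4.1, 2.6], [-12.8, -3.7, 2.6]] 
  [[-0.0, 0.0, 0.033], [-0.0, 0.0, 0.033], [-0.0, 0.0, 0.033], [-0.0, 0.0, 0.033], [-0.0, 0.0, 0.033], [-0.0, 0.0, 0.033], [-0.0, 0.0, 0.033], [-0.0, 0.0, 0.033]]
[[-12.9, -3.3, 2.6], [-13.1, -2.9, 2.6], [-13.1, -2.4, 2.6], [-13.2, -2.0, 2.6], [-13.3, -1.6, 2.6], [-13.3, -1.1, 2.7], [-13.3, -0.7, 2.6], [-13.4, -0.3, 2.7]] 
  [[-0.0, 0.0, 0.032], [-0.0, 0.0, 0.033], [-0.0, 0.0, 0.032], [-0.0, 0.0, 0.033], [-0.0, 0.0, 0.032], [-0.001, 0.0, 0.033], [-0.0, 0.001, 0.032], [-0.001, 0.0, 0.033]]
[[0.0, 0.0, 13.0], [0.0, 0.0, 13.0], [0.0, 0.0, 13.0], [0.0, 0.0, 13.0], [0.0, 0.0, 13.0], [0.0, 0.0, 13.0], [0.0, 0.0, 13.0], [0.0, 0.0, 13.0]] 
  [[0.0, 0.0, -0.0], [0.0, 0.0, -0.0], [0.0, 0.0, -0.0], [0.0, 0.0, -0.0], [0.0, 0.0, -0.0], [0.0, 0.0, -0.0], [0.0, 0.0, -0.0], [0.0, 0.0, -0.0]]
```

View pics/d.png

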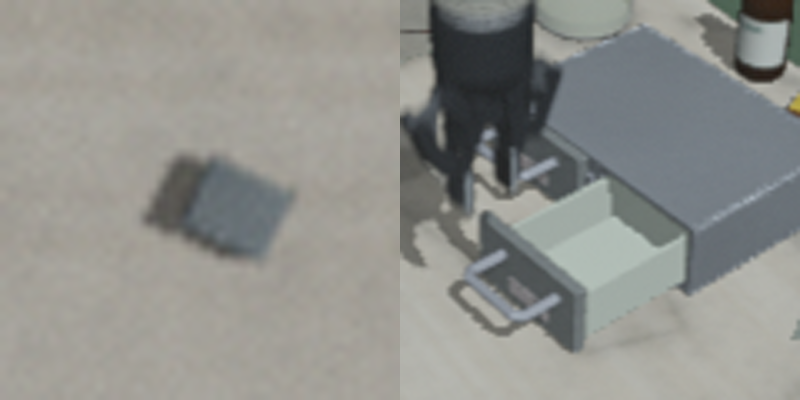

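The right drawer is open by about 114 mm with an empty tray, and the box's top face is centred at top (339,261) with yaw about -0.43. I'm going to the box now.

Emit:
move_arm:
  dp:
    - [-11.6,-6.5,2.6]
    - [-11.8,-6,2.6]
    - [-12,-5.8,2.6]
    - [-12.2,-5.4,2.6]
    - [-12.4,-5,2.6]
    - [-12.6,-4.5,2.6]
    - [-12.7,-4,2.6]
    - [-12.8,-3.7,2.6]
  rot:
    - [0,0,0.033]
    - [0,0,0.033]
    - [0,0,0.033]
    - [0,0,0.033]
    - [0,0,0.033]
    - [0,0,0.033]
    - [0,0,0.033]
    - [0,0,0.033]
  grip: [60,60,60,60,60,60,60,60]

```text
time: 12.8
position: [428.7, -145.2, 131.5]
eef_rot: [[0.163, 0.987, 0.0], [0.987, -0.163, -0.0], [0.0, 0.0, -1.0]]
ft_force: [1.3, -0.6, -0.0]
width: 60.0
```

Emit:
move_arm:
  dp:
    - [-13,-3.3,2.6]
    - [-13,-3,2.6]
    - [-13,-2.4,2.6]
    - [-13.2,-2,2.6]
    - [-13.3,-1.6,2.6]
    - [-13.3,-1,2.6]
    - [-13.3,-0.7,2.6]
    - [-13.4,-0.3,2.6]
  rot:
    - [0,0,0.033]
    - [0,0,0.033]
    - [0,0,0.033]
    - [0,0,0.033]
    - [0,0,0.033]
    - [0,0,0.033]
    - [0,0,0.033]
    - [0,0,0.033]
  grip: [60,60,60,60,60,60,60,60]

```text
time: 13.47
position: [386.2, -243.0, 110.6]
eef_rot: [[0.414, 0.91, 0.0], [0.91, -0.414, -0.0], [-0.0, 0.0, -1.0]]
ft_force: [0.1, -0.4, -0.1]
width: 59.8
```

Emit:
move_arm:
  dp:
    - [0,0,6]
    - [0,0,6]
    - [0,0,6]
    - [0,0,6]
    - [0,0,6]
    - [0,0,0]
    - [0,0,0]
    - [0,0,0]
  rot:
    - [0,0,0]
    - [0,0,0]
    - [0,0,0]
    - [0,0,0]
    - [0,0,0]
    - [0,0,0]
    - [0,0,0]
    - [0,0,0]
  grip: [60,60,60,60,60,60,60,60]

```text
time: 14.13
position: [386.9, -241.6, 80.9]
eef_rot: [[0.411, 0.912, 0.0], [0.912, -0.411, -0.0], [0.0, 0.0, -1.0]]
ft_force: [-0.2, -0.3, 0.3]
width: 59.7
```

```bash
python3 - <<'E'
from h import *
C={n:camera(n) for n in("scene","top")}
s=telemetry.sense();print(s["time"],s["position"],s["width"],s["joints"])
q=C["scene"]["img"];t=C["top"]["img"]
cv2.imwrite("pics/e.png",np.hstack([cv2.resize(q[240:320,195:275],(400,400)),cv2.resize(t[220:300,300:380],(400,400))])[:,:,::-1])
R=np.array(s["eef_rot"])
for sg in(1,-1):
    tip=s["position"]+R@np.array([0,sg*30,-6]);print("tip",proj(C["scene"],tip),proj(C["scene"],[tip[0],tip[1],0]))
a=plan((386,-244,2),-.43,8)
E
```

```text
14.2333 [ 387.00862582 -241.75123667   81.13795653] 60.029393091295205 [ 0.01045555  0.42444203  0.56845307  2.20431859 -0.3975654   0.61032628
  0.44498117]
tip [250.06092338 265.70161462] [249.20665756 289.41301654]
tip [224.24549859 268.3160073 ] [224.77869771 292.03703299]
[[-0.3, -0.0, 9.9], [-0.3, -0.0, 9.9], [-0.3, -0.0, 9.9], [-0.3, -0.0, 9.9], [-0.3, -0.0, 9.9], [-0.3, -0.0, 9.9], [-0.3, -0.0, 9.9], [-0.4, -0.0, 9.8]] 
  [[0.0, -0.0, 0.001], [0.0, -0.0, 0.001], [0.0, -0.0, 0.001], [0.0, -0.0, 0.001], [0.0, -0.0, 0.001], [0.0, -0.0, 0.0], [0.0, -0.0, 0.001], [0.001, -0.0, 0.0]]
```

View pics/e.png

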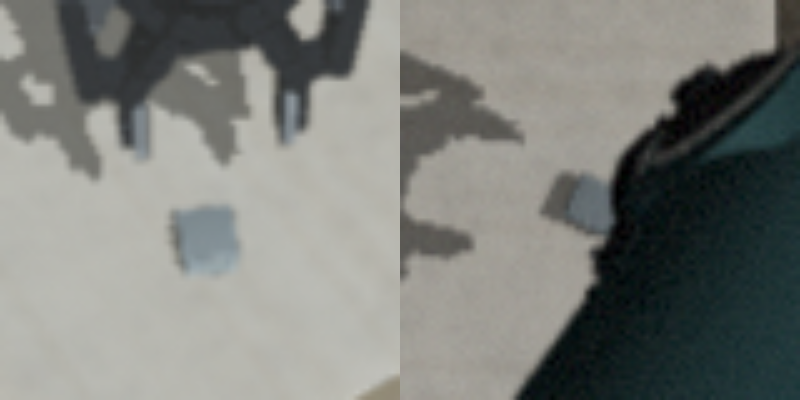

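The fingers are centred over the box (scene px (237,290) against the box at (236.6,289)). I'll descend and grip.

Emit:
move_arm:
  dp:
    - [0,0,10]
    - [0,0,12]
    - [0,0,12]
    - [0,0,12]
    - [0,0,12]
    - [0,0,10]
    - [0,0,7]
    - [0,0,4]
  rot:
    - [0,0,0]
    - [0,0,0]
    - [0,0,0]
    - [0,0,0]
    - [0,0,0]
    - [0,0,0]
    - [0,0,0]
    - [0,0,0]
  grip: [60,60,60,60,60,60,60,60]

```text
time: 14.9
position: [386.3, -241.6, 0.8]
eef_rot: [[0.412, 0.911, -0.001], [0.911, -0.412, 0.001], [0.0, -0.001, -1.0]]
ft_force: [-0.3, 0.3, 0.5]
width: 60.0
```

Emit:
move_arm:
  dp:
    - [0,0,0]
    - [0,0,0]
    - [0,0,0]
    - [0,0,0]
    - [0,0,0]
    - [0,0,0]
    - [0,0,0]
    - [0,0,0]
  rot:
    - [0,0,0]
    - [0,0,0]
    - [0,0,0]
    - [0,0,0]
    - [0,0,0]
    - [0,0,0]
    - [0,0,0]
    - [0,0,0]
  grip: [0,0,0,0,0,0,0,0]
  squeeze: 20

```text
time: 15.57
position: [387.1, -241.8, 2.3]
eef_rot: [[0.411, 0.911, 0.001], [0.911, -0.411, -0.0], [0.0, 0.001, -1.0]]
ft_force: [-1.4, 0.5, 6.1]
width: 26.9
```

Emit:
move_arm:
  dp:
    - [0,0,-3]
    - [0,0,-8]
    - [0,0,-16]
    - [0,0,-20]
    - [0,0,-25]
    - [0,0,-25]
    - [0,0,-20]
    - [0,0,-10]
  rot:
    - [0,0,0]
    - [0,0,0]
    - [0,0,0]
    - [0,0,0]
    - [0,0,0]
    - [0,0,0]
    - [0,0,0]
    - [0,0,0]
  grip: [0,0,0,0,0,0,0,0]

```text
time: 16.23
position: [387.6, -242.3, 131.3]
eef_rot: [[0.412, 0.911, 0.003], [0.911, -0.412, -0.001], [0.001, 0.003, -1.0]]
ft_force: [-0.4, 0.3, 0.9]
width: 27.2
```

```bash
python3 - <<'E'
from h import *
C=camera("scene")
s=telemetry.sense();print(s["time"],s["position"],s["width"])
cv2.imwrite("pics/f.png",cv2.resize(C["img"][190:310,190:310],(500,500))[:,:,::-1])
for i in range(2):pass
a=plan((574,-38,130),.105,16)
E
```

```text
16.2833 [ 388.1780293  -242.45023186  131.88587509] 27.12741249398082
[[16.4, 5.3, 0.2], [16.2, 5.9, 0.2], [16.0, 6.4, 0.2], [15.8, 6.9, 0.2], [15.6, 7.4, 0.1], [15.3, 8.0, 0.2], [15.1, 8.5, 0.1], [14.8, 8.9, 0.2]] 
  [[0.0, 0.0, -0.033], [0.0, 0.0, -0.033], [0.0, 0.0, -0.033], [0.0, 0.0, -0.033], [0.0, 0.0, -0.033], [0.0, 0.0, -0.033], [0.0, 0.0, -0.033], [0.001, 0.0, -0.033]]
[[14.5, 9.4, 0.1], [14.2, 9.9, 0.1], [13.8, 10.4, 0.1], [13.5, 10.8, 0.1], [13.1, 11.2, 0.1], [12.7, 11.7, 0.2], [12.3, 12.1, 0.1], [11.9, 12.5, 0.2]] 
  [[0.0, 0.0, -0.033], [0.001, 0.0, -0.033], [0.0, 0.0, -0.033], [0.001, 0.0, -0.033], [0.0, 0.0, -0.033], [0.001, 0.0, -0.033], [0.0, 0.0, -0.034], [0.001, 0.001, -0.033]]
```

View pics/f.png

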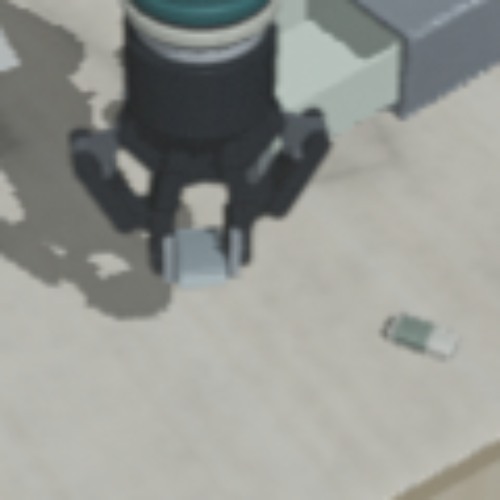

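The box is held level between the fingertips. Carrying it to the drawer.

Emit:
move_arm:
  dp:
    - [16.4,5.3,0]
    - [16.2,5.9,0]
    - [16,6.4,0]
    - [15.8,7,0]
    - [15.6,7.4,0]
    - [15.3,8,0]
    - [15,8.5,0]
    - [14.8,9,0]
  rot:
    - [0,0,-0.033]
    - [0,0,-0.033]
    - [0,0,-0.033]
    - [0,0,-0.033]
    - [0,0,-0.033]
    - [0,0,-0.033]
    - [0,0,-0.033]
    - [0,0,-0.033]
  grip: [0,0,0,0,0,0,0,0]

```text
time: 16.95
position: [480.9, -138.2, 128.6]
eef_rot: [[0.156, 0.988, -0.001], [0.988, -0.156, -0.0], [-0.0, -0.0, -1.0]]
ft_force: [0.2, 0.0, 0.9]
width: 26.7
```

Emit:
move_arm:
  dp:
    - [14.5,9.4,0]
    - [14.2,10,0]
    - [13.8,10.4,0]
    - [13.5,10.8,0]
    - [13,11.2,0]
    - [12.7,11.7,0]
    - [12.3,12,0]
    - [12,12.5,0]
  rot:
    - [0,0,-0.033]
    - [0,0,-0.033]
    - [0,0,-0.033]
    - [0,0,-0.033]
    - [0,0,-0.033]
    - [0,0,-0.033]
    - [0,0,-0.033]
    - [0,0,-0.033]
  grip: [0,0,0,0,0,0,0,0]

```text
time: 17.62
position: [573.8, -36.2, 128.9]
eef_rot: [[-0.107, 0.994, 0.0], [0.994, 0.107, 0.0], [0.0, 0.0, -1.0]]
ft_force: [0.2, -0.2, -0.1]
width: 27.1
```

```bash
python3 - <<'E'
from h import *
C={n:camera(n) for n in("scene","top")}
s=telemetry.sense();print(s["time"],s["position"],s["width"])
for n in C:
    for t,z in(("right_drawer_handle",52),("right_drawer_in",14)):
        print(n,t,[(np.round(r["xy"]).tolist(),round(r["p"],2),at(C[n],r["xy"],z).tolist()) for r in pinpoint(n,t)[:2]])
cv2.imwrite("pics/g.png",cv2.resize(C["scene"]["img"][130:250,200:320],(500,500))[:,:,::-1])
plan((574,-38,130),.105,8)
E
```

```text
17.7167 [574.91802785 -33.9585733  128.78163178] 26.558079166724443
scene right_drawer_handle [([226.0, 218.0], 0.59, [469.9, -51.7, 52.0])]
scene right_drawer_in [([264.0, 208.0], 0.65, [607.2, -38.3, 14.0])]
top right_drawer_handle [([274.0, 229.0], 0.53, [467.9, -52.5, 52.0])]
top right_drawer_in []
[[0.0, 0.2, -0.2], [0.0, 0.2, -0.1], [0.0, 0.2, -0.2], [0.0, 0.3, -0.1], [0.0, 0.2, -0.2], [0.0, 0.3, -0.1], [0.1, 0.2, -0.2], [0.0, 0.3, -0.1]] 
  [[-0.0, 0.0, -0.0], [-0.0, 0.0, -0.0], [-0.0, 0.0, -0.0], [-0.0, 0.0, -0.0], [-0.0, 0.0, -0.001], [-0.0, 0.0, -0.0], [-0.0, 0.0, -0.001], [-0.001, 0.0, -0.0]]
```

View pics/g.png

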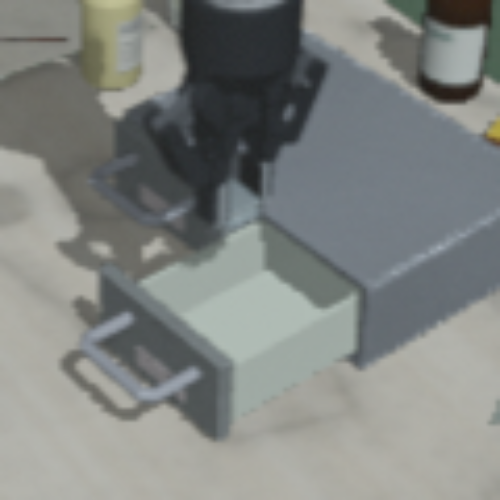

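The box hangs over the tray and the drawer is unchanged. The gripper knuckles would come close to the walls and the cabinet front, so I'll turn the tool 45° to clear them.

```bash
python3 - <<'E'
from h import *
a=plan((578,-39,120),-.68,8)
E
```

```text
[[-0.2, 0.7, 1.1], [-0.1, 0.7, 1.1], [-0.0, 0.7, 1.1], [0.1, 0.7, 1.1], [0.1, 0.8, 1.1], [0.2, 0.7, 1.1], [0.3, 0.7, 1.1], [0.4, 0.7, 1.1]] 
  [[-0.0, 0.0, 0.098], [-0.0, 0.0, 0.098], [-0.0, 0.0, 0.098], [-0.0, 0.0, 0.098], [-0.0, 0.0, 0.098], [-0.0, 0.0, 0.098], [-0.0, 0.0, 0.097], [-0.0, 0.001, 0.098]]
```

Emit:
move_arm:
  dp:
    - [-0.2,0.7,1]
    - [0,0.7,1]
    - [0,0.7,1]
    - [0,0.7,1]
    - [0,0.7,1]
    - [0.2,0.7,1]
    - [0.3,0.7,1]
    - [0.4,0.7,1]
  rot:
    - [0,0,0.098]
    - [0,0,0.098]
    - [0,0,0.098]
    - [0,0,0.098]
    - [0,0,0.098]
    - [0,0,0.098]
    - [0,0,0.098]
    - [0,0,0.098]
  grip: [0,0,0,0,0,0,0,0]

```text
time: 18.58
position: [577.9, -39.2, 121.0]
eef_rot: [[0.634, 0.773, -0.0], [0.773, -0.634, -0.0], [-0.0, -0.0, -1.0]]
ft_force: [0.7, -0.0, -0.0]
width: 26.8
```

Emit:
move_arm:
  dp:
    - [0,0,0]
    - [0,0,0]
    - [0,0,10]
    - [0,0,12]
    - [0,0,12]
    - [0,0,12]
    - [0,0,12]
    - [0,0,10]
  rot:
    - [0,0,0]
    - [0,0,0]
    - [0,0,0]
    - [0,0,0]
    - [0,0,0]
    - [0,0,0]
    - [0,0,0]
    - [0,0,0]
  grip: [0,0,0,0,0,0,0,0]

```text
time: 19.25
position: [577.7, -38.2, 50.9]
eef_rot: [[0.629, 0.778, -0.002], [0.778, -0.629, -0.0], [-0.001, -0.001, -1.0]]
ft_force: [0.0, 1.3, -0.2]
width: 27.2
```

Emit:
move_arm:
  dp:
    - [0,0,6]
    - [0,0,7]
    - [0,0,7]
    - [0,0,6]
    - [0,0,4]
    - [0,0,2]
    - [0,0,0]
    - [0,0,0]
  rot:
    - [0,0,0]
    - [0,0,0]
    - [0,0,0]
    - [0,0,0]
    - [0,0,0]
    - [0,0,0]
    - [0,0,0]
    - [0,0,0]
  grip: [0,0,0,0,0,0,0,0]

```text
time: 19.92
position: [578.6, -38.2, 21.1]
eef_rot: [[0.629, 0.778, 0.0], [0.778, -0.629, 0.0], [0.0, 0.0, -1.0]]
ft_force: [0.8, -0.2, 0.5]
width: 27.2
```

Emit:
move_arm:
  dp:
    - [0,0,1]
    - [0,0,0.5]
    - [0,0,0.5]
    - [0,0,0.5]
    - [0,0,0]
    - [0,0,0]
    - [0,0,0]
    - [0,0,0]
  rot:
    - [0,0,0]
    - [0,0,0]
    - [0,0,0]
    - [0,0,0]
    - [0,0,0]
    - [0,0,0]
    - [0,0,0]
    - [0,0,0]
  grip: [0,0,0,0,0,0,0,0]

```text
time: 20.58
position: [578.4, -38.2, 18.4]
eef_rot: [[0.629, 0.777, 0.0], [0.777, -0.629, -0.0], [0.0, 0.0, -1.0]]
ft_force: [0.7, 0.8, -0.2]
width: 27.2
```

Emit:
move_arm:
  dp:
    - [0,0,0.5]
    - [0,0,0.5]
    - [0,0,0.5]
    - [0,0,0.5]
    - [0,0,0]
    - [0,0,0]
    - [0,0,0]
    - [0,0,0]
  rot:
    - [0,0,0]
    - [0,0,0]
    - [0,0,0]
    - [0,0,0]
    - [0,0,0]
    - [0,0,0]
    - [0,0,0]
    - [0,0,0]
  grip: [0,0,0,0,0,0,0,0]

```text
time: 21.25
position: [578.4, -38.2, 16.4]
eef_rot: [[0.629, 0.778, -0.0], [0.778, -0.629, -0.0], [-0.0, -0.0, -1.0]]
ft_force: [-0.4, 0.6, -0.5]
width: 27.3
```

Emit:
move_arm:
  dp:
    - [0,0,0.5]
    - [0,0,0.5]
    - [0,0,0.5]
    - [0,0,0]
    - [0,0,0]
    - [0,0,0]
    - [0,0,0]
    - [0,0,0]
  rot:
    - [0,0,0]
    - [0,0,0]
    - [0,0,0]
    - [0,0,0]
    - [0,0,0]
    - [0,0,0]
    - [0,0,0]
    - [0,0,0]
  grip: [0,0,0,0,0,0,0,0]

```text
time: 21.92
position: [579.9, -38.0, 16.3]
eef_rot: [[0.629, 0.778, 0.003], [0.778, -0.629, 0.001], [0.002, 0.002, -1.0]]
ft_force: [-0.8, 1.3, 9.6]
width: 27.1
```

Contact with the floor (fz about 10 N). Releasing with a small opening, then rising.

Emit:
move_arm:
  dp:
    - [0,0,-1]
    - [0,0,0]
    - [0,0,0]
    - [0,0,0]
    - [0,0,0]
    - [0,0,0]
    - [0,0,0]
    - [0,0,-4]
  rot:
    - [0,0,0]
    - [0,0,0]
    - [0,0,0]
    - [0,0,0]
    - [0,0,0]
    - [0,0,0]
    - [0,0,0]
    - [0,0,0]
  grip: [27,30,34,38,38,38,38,38]

```text
time: 22.58
position: [577.8, -38.1, 19.3]
eef_rot: [[0.629, 0.778, -0.001], [0.778, -0.629, -0.0], [-0.001, -0.001, -1.0]]
ft_force: [-0.2, 0.3, -0.7]
width: 37.6
```

Emit:
move_arm:
  dp:
    - [0,0,-6]
    - [0,0,-10]
    - [0,0,-15]
    - [0,0,-20]
    - [0,0,-25]
    - [0,0,-25]
    - [0,0,-20]
    - [0,0,-10]
  rot:
    - [0,0,0]
    - [0,0,0]
    - [0,0,0]
    - [0,0,0]
    - [0,0,0]
    - [0,0,0]
    - [0,0,0]
    - [0,0,0]
  grip: [38,38,38,38,38,38,38,38]

```text
time: 23.25
position: [579.9, -38.5, 154.5]
eef_rot: [[0.629, 0.777, 0.005], [0.777, -0.629, 0.001], [0.003, 0.003, -1.0]]
ft_force: [0.5, -0.1, -0.5]
width: 38.0
```

```bash
python3 - <<'E'
from h import *
C={n:camera(n) for n in("scene","top")}
s=telemetry.sense();print(s["time"],s["position"],s["width"])
for n in C:
    for t,z in(("right_drawer_handle",52),("cover_box",14)):
        print(n,t,[(np.round(r["xy"]).tolist(),round(r["p"],2),at(C[n],r["xy"],z).tolist()) for r in pinpoint(n,t)[:2]])
cv2.imwrite("pics/i.png",cv2.resize(C["scene"]["img"][130:250,200:320],(500,500))[:,:,::-1])
a=plan((468,-49,140),.105,8);a=plan((468,-49,33),.105,8,a)
E
```

```text
23.35 [579.7187933  -38.15038814 153.19888467] 37.92019968867221
scene right_drawer_handle [([227.0, 217.0], 0.57, [473.5, -47.7, 52.0]), ([259.0, 213.0], 0.46, [555.6, -82.9, 52.0])]
scene cover_box [([259.0, 211.0], 0.52, [585.5, -40.5, 14.0])]
top right_drawer_handle [([274.0, 228.0], 0.5, [470.7, -52.7, 52.0])]
top cover_box []
[[-9.7, -9.8, 1.2], [-8.7, -10.7, 1.2], [-7.6, -11.5, 1.2], [-6.4, -12.1, 1.3], [-5.2, -12.7, 1.2], [-3.9, -13.2, 1.2], [-2.7, -13.5, 1.3], [-1.3, -13.7, 1.2]] 
  [[-0.0, 0.0, -0.098], [-0.0, 0.0, -0.098], [-0.0, 0.0, -0.098], [-0.0, 0.0, -0.098], [-0.001, 0.0, -0.098], [-0.0, 0.0, -0.098], [-0.001, 0.0, -0.098], [-0.0, 0.0, -0.099]]
[[0.0, 0.0, 13.4], [0.0, 0.0, 13.4], [0.0, 0.0, 13.4], [0.0, 0.0, 13.4], [0.0, 0.0, 13.4], [0.0, 0.0, 13.3], [0.0, 0.0, 13.4], [0.0, 0.1, 13.3]] 
  [[-0.0, 0.0, 0.0], [-0.0, 0.0, 0.0], [-0.0, 0.0, 0.0], [-0.0, 0.0, 0.0], [-0.0, 0.0, 0.0], [-0.0, 0.0, 0.0], [-0.0, 0.0, 0.0], [-0.0, 0.0, 0.0]]
```

View pics/i.png

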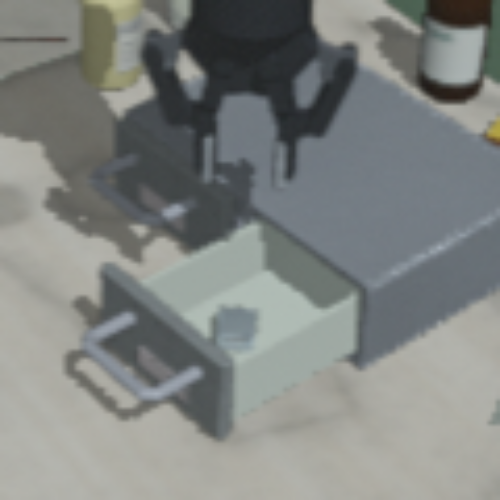

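The box lies upright on the tray floor (crop (235,327)). I'll grip the right handle again and close the drawer.

Emit:
move_arm:
  dp:
    - [-9.7,-9.8,1.2]
    - [-8.7,-10.7,1.2]
    - [-7.6,-11.5,1.2]
    - [-6.4,-12,1.2]
    - [-5.2,-12.7,1.2]
    - [-4,-13.2,1.2]
    - [-2.7,-13.5,1.2]
    - [-1.3,-13.7,1.2]
  rot:
    - [0,0,-0.098]
    - [0,0,-0.098]
    - [0,0,-0.098]
    - [0,0,-0.098]
    - [0,0,-0.098]
    - [0,0,-0.098]
    - [0,0,-0.098]
    - [0,0,-0.098]
  grip: [34,34,34,34,34,34,34,34]

```text
time: 24.22
position: [467.5, -49.5, 140.1]
eef_rot: [[-0.109, 0.994, -0.002], [0.994, 0.109, -0.0], [-0.0, -0.002, -1.0]]
ft_force: [0.3, -0.7, -0.6]
width: 34.0
```

Emit:
move_arm:
  dp:
    - [0,0,0]
    - [0,0,0]
    - [0,0,8]
    - [0,0,8]
    - [0,0,8]
    - [0,0,8]
    - [0,0,8]
    - [0,0,8]
  rot:
    - [0,0,0]
    - [0,0,0]
    - [0,0,0]
    - [0,0,0]
    - [0,0,0]
    - [0,0,0]
    - [0,0,0]
    - [0,0,0]
  grip: [34,34,34,34,34,34,34,34]

```text
time: 24.88
position: [468.9, -49.4, 92.1]
eef_rot: [[-0.104, 0.995, -0.001], [0.995, 0.104, -0.0], [-0.0, -0.001, -1.0]]
ft_force: [-0.7, 0.5, 0.5]
width: 34.4
```

Emit:
move_arm:
  dp:
    - [0,0,8]
    - [0,0,10]
    - [0,0,10]
    - [0,0,10]
    - [0,0,10]
    - [0,0,8]
    - [0,0,2]
    - [0,0,0]
  rot:
    - [0,0,0]
    - [0,0,0]
    - [0,0,0]
    - [0,0,0]
    - [0,0,0]
    - [0,0,0]
    - [0,0,0]
    - [0,0,0]
  grip: [34,34,34,34,34,34,34,34]

```text
time: 25.55
position: [468.5, -49.5, 34.5]
eef_rot: [[-0.104, 0.995, -0.001], [0.995, 0.104, -0.0], [0.0, -0.001, -1.0]]
ft_force: [0.3, -0.5, 0.3]
width: 34.2
```

Emit:
move_arm:
  dp:
    - [0,0,0]
    - [0,0,0]
    - [0,0,0]
    - [0,0,0]
    - [0,0,0]
    - [0,0,0]
    - [0,0,0]
    - [0,0,0]
  rot:
    - [0,0,0]
    - [0,0,0]
    - [0,0,0]
    - [0,0,0]
    - [0,0,0]
    - [0,0,0]
    - [0,0,0]
    - [0,0,0]
  grip: [0,0,0,0,0,0,0,0]
  squeeze: 25

```text
time: 26.22
position: [469.6, -49.4, 35.7]
eef_rot: [[-0.104, 0.995, 0.001], [0.995, 0.104, -0.0], [-0.0, 0.001, -1.0]]
ft_force: [0.6, -0.3, 3.9]
width: 9.0
```

Emit:
move_arm:
  dp:
    - [0,3,0]
    - [0,6,0]
    - [0,8,0]
    - [0,8,0]
    - [0,8,0]
    - [0,8,0]
    - [0,8,0]
    - [0,8,0]
  rot:
    - [0,0,0]
    - [0,0,0]
    - [0,0,0]
    - [0,0,0]
    - [0,0,0]
    - [0,0,0]
    - [0,0,0]
    - [0,0,0]
  grip: [0,0,0,0,0,0,0,0]

```text
time: 26.88
position: [525.8, -42.5, 35.7]
eef_rot: [[-0.104, 0.995, -0.001], [0.995, 0.104, 0.002], [0.002, -0.001, -1.0]]
ft_force: [-1.6, 2.4, 7.6]
width: 8.8
```

Emit:
move_arm:
  dp:
    - [0,8,0]
    - [0,8,0]
    - [0,8,0]
    - [0,8,0]
    - [0,7,0]
    - [0,5,0]
    - [0,3,0]
    - [0,2,0]
  rot:
    - [0,0,0]
    - [0,0,0]
    - [0,0,0]
    - [0,0,0]
    - [0,0,0]
    - [0,0,0]
    - [0,0,0]
    - [0,0,0]
  grip: [0,0,0,0,0,0,0,0]

```text
time: 27.55
position: [574.7, -36.4, 35.7]
eef_rot: [[-0.105, 0.994, -0.0], [0.994, 0.105, 0.002], [0.002, -0.0, -1.0]]
ft_force: [-1.6, 4.0, 7.1]
width: 9.0
```

Shut is at x ≈ 582; about 8 mm left.

Emit:
move_arm:
  dp:
    - [0,2,0]
    - [0,2,0]
    - [0,1,0]
    - [0,1,0]
    - [0,1,0]
    - [0,1,0]
    - [0,0,0]
    - [0,0,0]
  rot:
    - [0,0,0]
    - [0,0,0]
    - [0,0,0]
    - [0,0,0]
    - [0,0,0]
    - [0,0,0]
    - [0,0,0]
    - [0,0,0]
  grip: [0,0,0,0,0,0,0,0]

```text
time: 28.22
position: [582.5, -35.4, 35.7]
eef_rot: [[-0.105, 0.994, -0.0], [0.994, 0.105, 0.003], [0.003, -0.0, -1.0]]
ft_force: [-1.2, 3.7, 5.7]
width: 9.4
```

Emit:
move_arm:
  dp:
    - [0,1,0]
    - [0,0.5,0]
    - [0,0.5,0]
    - [0,0,0]
    - [0,0,0]
    - [0,0,0]
    - [0,0,0]
    - [0,0,0]
  rot:
    - [0,0,0]
    - [0,0,0]
    - [0,0,0]
    - [0,0,0]
    - [0,0,0]
    - [0,0,0]
    - [0,0,0]
    - [0,0,0]
  grip: [0,0,0,0,0,0,0,0]

```text
time: 28.88
position: [584.4, -35.2, 35.7]
eef_rot: [[-0.105, 0.994, -0.001], [0.994, 0.105, 0.003], [0.003, -0.0, -1.0]]
ft_force: [-1.1, 3.2, 6.7]
width: 9.1
```

Emit:
move_arm:
  dp:
    - [0,1,0]
    - [0,1,0]
    - [0,1,0]
    - [0,0,0]
    - [0,0,0]
    - [0,0,0]
    - [0,0,0]
    - [0,0,0]
  rot:
    - [0,0,0]
    - [0,0,0]
    - [0,0,0]
    - [0,0,0]
    - [0,0,0]
    - [0,0,0]
    - [0,0,0]
    - [0,0,0]
  grip: [0,0,0,0,0,0,0,0]

```text
time: 29.55
position: [584.8, -35.2, 35.6]
eef_rot: [[-0.105, 0.994, -0.006], [0.994, 0.105, 0.003], [0.004, -0.005, -1.0]]
ft_force: [-7.5, 3.1, 12.7]
width: 9.2
```

Emit:
move_arm:
  dp:
    - [0,-1.5,0]
    - [0,0,0]
    - [0,0,0]
    - [0,0,0]
    - [0,0,0]
    - [0,0,-15]
    - [0,0,-30]
    - [0,0,-35]
  rot:
    - [0,0,0]
    - [0,0,0]
    - [0,0,0]
    - [0,0,0]
    - [0,0,0]
    - [0,0,0]
    - [0,0,0]
    - [0,0,0]
  grip: [34,34,34,34,34,34,34,34]

```text
time: 30.22
position: [584.2, -37.2, 114.2]
eef_rot: [[-0.103, 0.995, -0.005], [0.995, 0.103, -0.001], [-0.0, -0.005, -1.0]]
ft_force: [1.2, 0.0, 1.3]
width: 34.1
```

Emit:
move_arm:
  dp:
    - [0,-10,-20]
    - [0,-20,-20]
    - [0,-20,-20]
    - [0,-20,-20]
    - [0,-20,0]
    - [0,-20,0]
    - [0,-10,0]
    - [0,0,0]
  rot:
    - [0,0,0]
    - [0,0,0]
    - [0,0,0]
    - [0,0,0]
    - [0,0,0]
    - [0,0,0]
    - [0,0,0]
    - [0,0,0]
  grip: [34,34,34,34,34,34,34,34]

```text
time: 30.88
position: [464.7, -49.8, 195.3]
eef_rot: [[-0.103, 0.995, -0.001], [0.995, 0.103, 0.001], [0.001, -0.001, -1.0]]
ft_force: [0.9, -0.3, -1.1]
width: 34.0
```

```bash
python3 - <<'E'
from h import *
C={n:camera(n) for n in("scene","top")}
s=telemetry.sense();print(s["time"],s["position"],s["width"])
for n in C:
    for t,z in(("left_drawer_handle",52),("right_drawer_handle",52),("eraser",0)):
        print(n,t,[(np.round(r["xy"]).tolist(),round(r["p"],2),at(C[n],r["xy"],z).tolist()) for r in pinpoint(n,t)[:2]])
cv2.imwrite("pics/j.png",cv2.resize(C["scene"]["img"][110:290,180:360],(600,600),interpolation=cv2.INTER_CUBIC)[:,:,::-1])
E
```

```text
30.9833 [467.32133052 -49.48323135 195.46989546] 34.15771383468252
scene left_drawer_handle [([228.0, 178.0], 0.9, [565.2, 99.6, 52.0])]
scene right_drawer_handle [([255.0, 198.0], 0.77, [583.3, -24.8, 52.0])]
scene eraser [([295.0, 272.0], 0.45, [542.0, -270.0, 0.0])]
top left_drawer_handle [([222.0, 196.0], 0.64, [556.1, 94.3, 52.0])]
top right_drawer_handle []
top eraser [([347.0, 212.0], 0.4, [525.9, -266.7, 0.0])]
```

View pics/j.png

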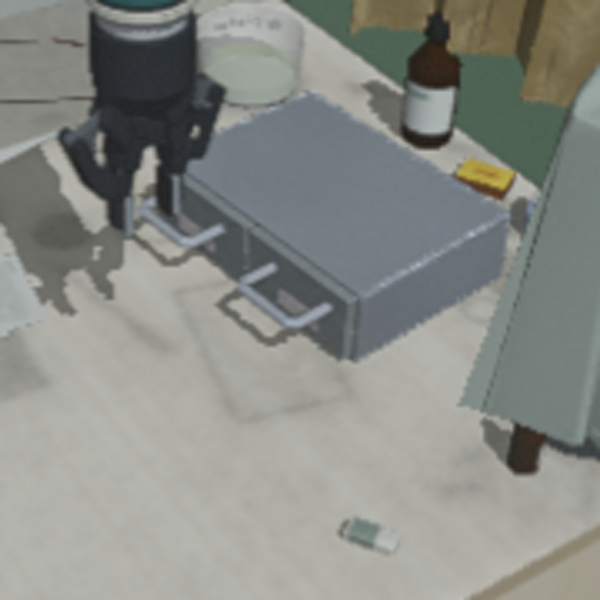

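```bash
python3 -c "
from rig import bot;print(bot.sign_off())"
```

```text
the job is handed in; nothing more can be done
None
```

I put the cover-glass box away in the right drawer, shut both drawers, and handed the job in at about 31 s. Sign-off gave no verdict.

**What I did:**
1. I gripped the left drawer's handle and pushed it to its hard stop.
2. I opened the right drawer by about 114 mm.
3. I picked up the box and lowered it until it touched the tray floor, at about 10 N. I let go there and saw it lying upright.
4. I pushed the right drawer to its hard stop, let go of the handle and moved the arm clear.

**Last checks:**
- **Drawers:** in the final picture the two fronts are flush. The right handle stopped about 2 mm further in than where I first gripped it shut, which fits a shut drawer.
- **Bystanders:** the arm never went near the eraser or either bottle. The eraser is where it was. The dropper bottle, seen only in part behind the hood, is still standing. The yellow stain bottle was last seen in place just before I closed the right drawer.

**Unchecked or disagreeing:**
- **Left handle:** the final network estimates put it at x = 565 (scene) and 556 (top), partly hidden by the arm. The gripper stopped at 568.5. I trusted the hard stop, because the interlock would not have let the right drawer open otherwise.
- **Box after closing:** I could not see it in the shut drawer. The drawer closed gently and with low force.

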